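# Torque the blade-carrier nut of a robotic mower

### The arm

A 6-joint arm with a two-finger parallel gripper is mounted at the origin on the work surface. World frame = base frame: x ahead of the robot, y to its left, z up, the work surface at z = 0. Lengths are in mm, angles in rad, forces in N, time in s.
With the tool pointing down it reaches from about 275 to 1000 mm from the base axis. Payload 8.4 kg.
Tool frame: the origin (TCP) lies between the finger pads; the fingertips stand 8 mm ahead of it and the grasp point (between the pads) lies 11 mm behind it (tcp_to_tips is the distance from the TCP to the fingertips, in mm); z points along the fingers, y is the line along which they close (so a half turn about z gives the same grasp; the last joint's range is limited). The gripper opens to 85 mm and grips with 20 to 120 N. Pads are 22 mm wide; open, the fingers measure 114 mm over their backs; the gripper's body (76 mm by 85 mm) begins 54 mm behind the grasp point. The pads swing forward as they close: fully open they stand 13 mm farther back than shut.
Start: joints at [1.3, 0.353, 1.633, -0, 1.155, -0.002], TCP at [165.983, 602.559, 239.281] pointing down, gripper open.
Joint ranges: [-2.63, 2.63], [-0.92, 2.1], [0.06, 2.66], [-1.3, 4.44], [0, 2.69], [-3.02, 3.02]. Speed limits (rad/s): [2.22, 2.22, 2.79, 3.14, 3.14, 3.14].

### API

Orientations are given as [roll, pitch, yaw] about the fixed x, y, z axes, in that order (R = Rz(yaw) Ry(pitch) Rx(roll)).
In Python, from rig import * gives the robot as it stands.
- The arm moves only by the tool step_arm, never from a script. Its argument "motion" is a list of rows, each an object with "claw": the finger opening in mm, from 0 to 85.4; "delta_pos": the shift along the tool's x, y, z in mm, a list of three; "turn": the turn about the tool's z in rad. In form: [{"claw": claw, "delta_pos": [dx, dy, dz], "turn": turn}, ...]. A call has 1 to 8 rows; each row shifts and turns the commanded pose from where the row before left it, along the tool's axes as they then stand; what a row does not reach is not made up. A row lasts 1/12 s, in which the tool goes at most 41.7 mm and 7.16 degrees, less where a joint would pass 70% of its speed; a pose out of reach is approached as far as the arm can. A call is refused whole if a number of a shift passes 41.7 or a number of a turn 0.125, either way. A call with a gripper value outside its range is refused whole. The fingers move at their own pace and stop on an object; "force" is the grip in N (left out, the last holds). Time passes only in rows, so rows that do not move let the fingers close. It gives the time, the measured TCP pose, the force, the opening and the grip force at its end, in the units of the state.
- sense(): the state, without advancing time (a new reading comes with each control period).
- grab_frame(name): name is "side" or "top"; returns a dict with "img" (420x560x3 uint8, red, green, blue), "vertical_fov" (degrees; the focal length in pixels is half the picture's height over the tangent of half this angle, whatever the lens; pixels are square), "cx", "cy" (the principal point, pixels), "D" ([k1, k2, p1, p2, k3] as OpenCV has them; the pictures are not rectified), "R" (3x3) and "t" (3): a world point X has camera coordinates R X + t. Camera axes: x right, y down, z forward; pixel columns grow to the right and rows downward; lengths in mm; the calibration is good to about 2 mm. A picture is of the moment at which its call begins. There is no depth.
- sign_off(): hands the job in; it is judged then, once.
The state is a dict: "clock": time; "qpos": joint angles; "qvel": joint speeds; "joint_efforts": joint torques, N m; "eef_pos": TCP position; "tcp_rot": TCP orientation; "contact_force": force on the tool from outside, world axes, zero at the start; "wrist_torque": the same for the moment, N m; "opening": opening from 0.0 (shut) to 1.0 (fully open); "grasp_force": force on a finger pad.
Only numpy, scipy, OpenCV 4.12 (cv2) and the standard library are available. Lean on these libraries where they do the work, as an engineer would, in place of code of your own. Each camera call takes 0.05 s, during which the arm holds its last target. There are 200 camera calls.

### The job

The mower's cutting module lies upside down with the torque wrench already on its hub nut: push the locking pin fully home through the hole in the blade carrier's right-hand arm (as the robot sees it) into the boss below, so that the carrier cannot turn, then pull the wrench clockwise (seen from above) by its grip, slowly, just until its breakaway joint gives, and stop there: do not force the handle on to the end of its fold. Then let go so that the handle straightens, pull the locking pin out and stand it fully home in its hole in the wooden tool block again. Leave the charger, the screwdriver and the mug alone.

Things in the scene. Friction and masses are not known exactly. Their poses are not given: they have to be found in the camera images.
- module: Mower cutting module, fixed: black base about 310 x 230 x 36 mm, origin centre of its underside on the table, below the hub axis, z up. On it a steel three-armed blade carrier turns almost freely about the hub (upper face 80 mm above the table; arms 44 mm wide, 6 thick, reaching 118 mm from the axis). Each arm has a hole; only the arm to the robot's right (module -y) is over the locking boss.
- lock_hole (a point): Mouth of the 12 mm locking hole, 78 mm from the hub axis, at the carrier's upper face, 80 mm above the table. It goes through the 6 mm arm and, 4 mm below, 34 mm into the module's boss; the 10 mm pin goes in from above until its collar rests on the arm. The point is on the boss's axis; the arm's hole starts up to 1.5 mm aside and the pin's tapered tip draws it in line.
- hub (a point): Point on the vertical hub axis at the height of the wrench's axis, 114 mm above the table. The nut and wrench turn about it.
- wrench: Head of the steel torque wrench, its socket on the hub nut, where it stays. Origin on the hub axis 80 mm above the table; x along the wrench towards the handle, z up; top 42 mm above the carrier. The nut is snug: with the carrier locked it turns clockwise by an unknown 0.15 to 0.7 rad with rising torque (about 1.2 to 2.1 N m) and stays where left. Without the pin the carrier turns along.
- wrench_joint (a point): The breakaway pivot (vertical axis), 45 mm from the hub axis along the wrench, 114 mm above the table.
- wrench_grip (a point): Middle of the black rubber grip, a level round bar 24 mm in diameter and 90 mm long, along the point's x (outwards); 135 mm from the breakaway pivot, 180 mm from the hub axis, its axis 114 mm above the table, with free room below.
- handle (a joint): Fold of the handle at the breakaway pivot, rad: 0 straight, growing as the handle folds clockwise relative to the head. It stays at 0 until the pull on the middle of the grip is about 12 N (1.6 N m at the pivot), then gives and grows while the pull needed falls to half; hard stop at 0.32. It springs straight when let go.
- pin_grip (a point): Middle of the locking pin's upright black knob (22 mm diameter, 36 mm tall). Below the knob a steel collar (25 mm diameter, 6 mm thick, its underside 24 mm below this point) and a 10 mm shank 40 mm long with a tapered tip, which ends 64 mm below this point. z along the pin, up. Mass 80 g. It starts in the tool block, collar down on the block.
- block: Wooden tool block, fixed to the table: the part that holds the pin is 60 x 80 x 50 mm tall, origin centre of its underside; a lower step 30 mm high with three hex keys standing in it joins on its -y side.
- block_hole (a point): Mouth of the pin's hole in the tool block (12.5 mm diameter, 46 mm deep), at the block's top face, 50 mm above the table.
- charger: Bystander: flat black charger, 70 x 170 x 36 mm, origin centre of underside.
- screwdriver: Bystander: screwdriver with red handle lying on the table.
- mug: Bystander: white mug, 80 mm wide and 90 mm tall, origin centre of underside.
Things that resemble listed ones, but are neither listed nor needed, are in the scene too. Of the things that look like the block, the smaller one is meant. There is more than one size of the part that bears pin_grip; the job needs the smaller.

How it is judged:
By the outcome, as a careful person would: the job done as asked, in the order asked, and still so for the second after the job is handed in, with the robot touching nothing.
It also fails if it takes over 72 s, if anything falls off the work surface, if the arm or the gripper's body presses on something with over 40 N, if the wrist force passes 120 N, or if a joint passes its speed limit or range.

## Working session

There is one attempt and no reset: what is moved stays moved. The work goes in short steps, Python scripts to look and compute and a tool call to move; the robot and the scene stay as the last step left them, time stands still between calls to the robot, and variables do not carry over. Pictures are saved under pics/ and viewed, at most 10 in all, crops included, and the job is handed in when it is done.

Besides the shell and the picture viewer there is one more tool, called by a JSON object that holds its "method" and its "body". step_arm: Moves the arm, as the interface text tells. Its arguments: {"type":"object","properties":{"motion":{"type":"array","items":{"type":"object","properties":{"claw":{"type":"number"},"delta_pos":{"type":"array","items":{"type":"number"}},"turn":{"type":"number"}}}},"force":{"type":"number"}},"required":["motion"]}

```bash
mkdir -p pics; ls; python3 - <<'E'
from rig import *
import cv2,pickle
s=sense();print(s)
for n in("top","side"):
    f=grab_frame(n);pickle.dump(f,open(n+".pkl","wb"))
    cv2.imwrite(f"pics/{n}0.png",cv2.resize(f["img"][:,:,::-1],(784,588)))
    print(n,f["vertical_fov"],f["cx"],f["cy"],f["D"],f["R"],f["t"])
E
```

```text
pics
{'clock': 0.0, 'qpos': array([ 1.29958930e+00,  3.53667983e-01,  1.63412896e+00,  1.68935534e-05,
        1.15522033e+00, -2.39033462e-03]), 'qvel': array([ 0.00111338, -0.0007598 ,  0.00039266,  0.00031201,  0.0006993 ,
       -0.00074176]), 'joint_efforts': array([-4.41734264e-04, -6.05259919e+01, -3.42072093e+01, -1.92462112e-04,
        9.37500241e-03,  3.32931097e-05]), 'eef_pos': array([165.85755873, 602.10388969, 238.55151099]), 'tcp_rot': array([-3.14016808e+00, -1.88511768e-05,  2.87276911e+00]), 'contact_force': array([ 0.58563861,  0.06836694, -0.16127501]), 'wrist_torque': array([ 0.01694711,  0.0533748 , -0.01569971]), 'grasp_force': 0.0, 'opening': 1.000999680680509}
top 49.63558674539464 281.7395274682606 208.9140066928519 [-0.09073073  0.          0.          0.          0.        ] [[-0.00505434 -0.99993772  0.00995041]
 [-0.99603776  0.00415063 -0.08883441]
 [ 0.08878758 -0.01035998 -0.99599671]] [ -10.25347158  516.46086253 1403.23060642]
side 42.19898920322976 276.14616244646595 212.61906013425565 [-0.05457566  0.          0.          0.          0.        ] [[ 0.96098607 -0.27584247 -0.0204132 ]
 [-0.17881946 -0.56327793 -0.80668555]
 [ 0.21101983  0.77886386 -0.59062825]] [-462.89668075  183.24773444 1292.66387815]
```

View pics/top0.png

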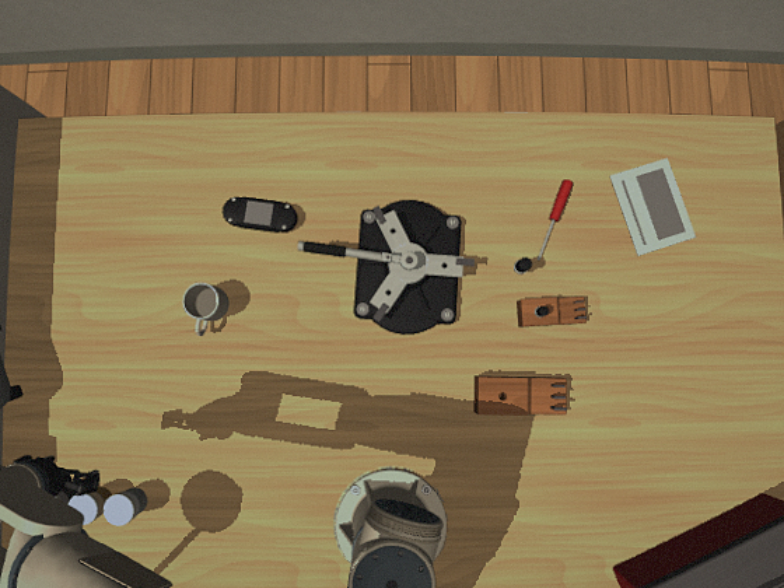

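View pics/side0.png

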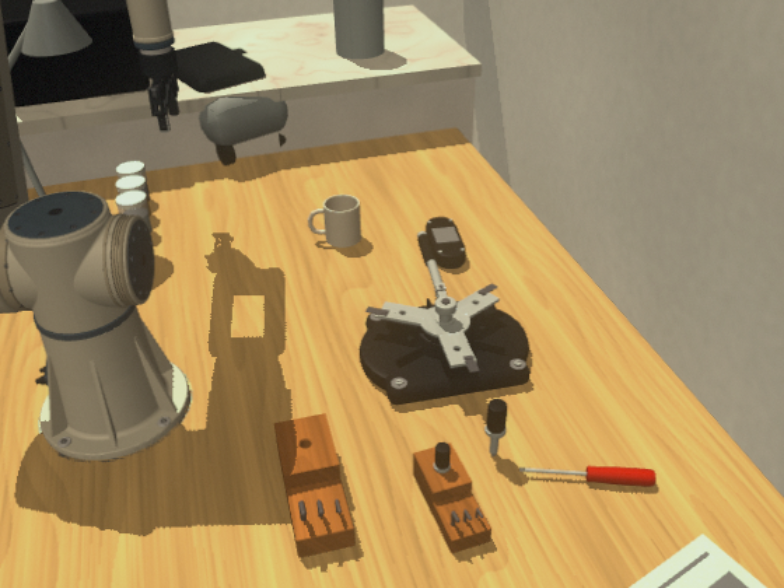

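The small block with the small pin is at about (543,311) in the top view. The bigger pin at (523,265) is the decoy. The hub is at (409,260), the right-arm hole near (444,265), and the grip near (323,248). Next I'll view enlarged crops to get accurate pixel positions.

```bash
cat > h.py <<'E'
import numpy as np,cv2,pickle
def K(f):
    F=210/np.tan(np.radians(f["vertical_fov"]/2));return np.array([[F,0,f["cx"]],[0,F,f["cy"]],[0,0,1.]])
def ray(f,p):
    u=cv2.undistortPoints(np.array([[p]],float),K(f),np.array(f["D"]))[0,0]
    R=np.array(f["R"]);t=np.array(f["t"]);return -R.T@t,R.T@np.array([*u,1])
def plane(f,p,z):
    c,d=ray(f,p);return c+d*(z-c[2])/d[2]
def tri(f,p,g,q):
    A=[];b=[]
    for F,P in((f,p),(g,q)):
        c,d=ray(F,P);d/=np.linalg.norm(d);M=np.eye(3)-np.outer(d,d);A.append(M);b.append(M@c)
    return np.linalg.lstsq(np.vstack(A),np.hstack(b),rcond=None)[0]
def proj(f,X):
    r=cv2.Rodrigues(np.array(f["R"]))[0]
    return cv2.projectPoints(np.array([X],float),r,np.array(f["t"],float),K(f),np.array(f["D"]))[0][0,0]
def load(n):return pickle.load(open(n+".pkl","rb"))
def crop(f,x0,y0,w,h,s):
    return cv2.resize(f["img"][y0:y0+h,x0:x0+w,::-1],None,fx=s,fy=s,interpolation=cv2.INTER_CUBIC)
E
python3 - <<'E'
from h import *
t=load("top");s=load("side")
a=crop(t,205,135,228,108,3.5);b=crop(s,245,180,200,190,3)
im=np.zeros((600,800,3),np.uint8)
cv2.imwrite("pics/c1.png",a);cv2.imwrite("pics/c2.png",b);print(a.shape,b.shape)
E
```

```text
(378, 798, 3) (570, 600, 3)
```

View pics/c1.png

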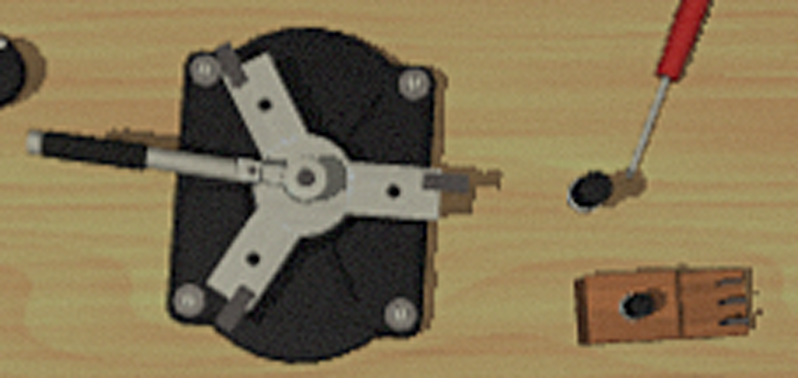

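View pics/c2.png

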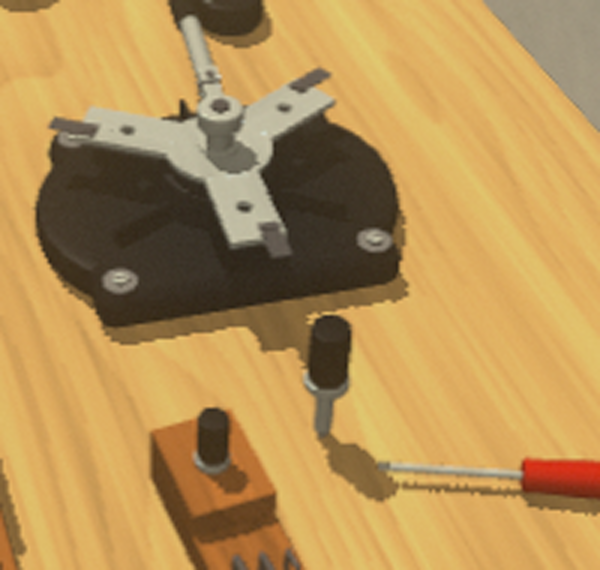

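The crops show these pixel positions:
- **Top crop:** hole (393,191), hub (308,177), grip (44–147, 145–157), pin knob (640,303).
- **Side crop:** hole (244,207), hub (221,105), knob top (211,416).

I'll triangulate from these.

```bash
python3 - <<'E'
from h import *
t=load("top");s=load("side")
T=lambda x,y:np.array([(x+.5)/3.5-.5+205,(y+.5)/3.5-.5+135])
S=lambda x,y:np.array([(x+.5)/3-.5+245,(y+.5)/3-.5+180])
def cen(f,p,r):
    g=cv2.cvtColor(f["img"],cv2.COLOR_RGB2GRAY).astype(float);x,y=np.round(p).astype(int)
    w=g[y-r:y+r+1,x-r:x+r+1];m=np.clip(np.median(w)-15-w,0,None);Y,X=np.mgrid[y-r:y+r+1,x-r:x+r+1]
    return np.array([(m*X).sum(),(m*Y).sum()])/m.sum()
np.set_printoptions(precision=1,suppress=True)
ht=cen(t,T(393,191),3);hs=cen(s,S(244,207),3);print(ht,T(393,191),hs,S(244,207))
print("hole tri",tri(t,ht,s,hs),plane(t,ht,79),plane(s,hs,79))
for n,a,b in(("UL",(265,104),(285,108)),("LL",(254,259),(127,130))):
    print(n,plane(t,cen(t,T(*a),3),79),plane(s,cen(s,S(*b),3),79))
print("hub tri",tri(t,T(306,177),s,S(221,105)),plane(t,T(306,177),122),plane(s,S(221,105),122))
for p in((44,145),(147,157),(95,150)):print("grip",plane(t,T(*p),118))
# knob top: dark mask
def dark(f,x0,y0,x1,y1,th):
    g=cv2.cvtColor(f["img"],cv2.COLOR_RGB2GRAY)[y0:y1,x0:x1];m=(g<th).astype(np.uint8)
    n,l,st,c=cv2.connectedComponentsWithStats(m)
    i=1+np.argmax(st[1:,4]);return st[i],c[i]+[x0,y0]
a=dark(t,*np.round(T(605,280)).astype(int),*np.round(T(672,330)).astype(int),45);b=dark(s,*np.round(S(190,400)).astype(int),*np.round(S(235,475)).astype(int),45)
print(a,b,"knob mid tri",tri(t,a[1],s,b[1]),plane(t,a[1],74),plane(s,b[1],74))
# block top corners: 
for p in((587,279),(587,344),(676,270),(682,335)):print("blk",plane(t,T(*p),50))
for p in((151,434),(228,410),(274,487),(190,515)):print("blkS",plane(s,S(*p),50))
for p in((595,187),):print("big",plane(t,T(*p),100), tri(t,T(592,190),s,S(328,352)))
E
```

```text
[317.  189.2] [316.9 189.2] [326.  248.6] [326.  248.7]
hole tri [ 570.7 -119.3   79.4] [ 570.9 -119.4   79. ] [ 570.7 -118.8   79. ]
UL [647.2  -8.1  79. ] [647.6  -6.9  79. ]
LL [512.6   2.4  79. ] [512.7   3.5  79. ]
hub tri [577.5 -42.4 122.6] [577.3 -42.3 122. ] [578.  -41.7 122. ]
grip [606.1 178.4 118. ]
grip [595.4  91.4 118. ]
grip [601.6 135.3 118. ]Traceback (most recent call last):
  File "<stdin>", line 21, in <module>
  File "<stdin>", line 20, in dark
    return _wrapfunc(a, 'argmax', axis=axis, out=out, **kwds)
    return bound(*args, **kwds)
ValueError: attempt to get argmax of an empty sequence
```

```bash
python3 - <<'E'
from h import *
t=load("top");s=load("side")
T=lambda x,y:np.array([(x+.5)/3.5-.5+205,(y+.5)/3.5-.5+135])
S=lambda x,y:np.array([(x+.5)/3-.5+245,(y+.5)/3-.5+180])
np.set_printoptions(precision=1,suppress=True)
def dark(f,p,q,th):
    (x0,y0),(x1,y1)=np.round(p).astype(int),np.round(q).astype(int)
    m=(f["img"][y0:y1,x0:x1].max(2)<th).astype(np.uint8)
    n,l,st,c=cv2.connectedComponentsWithStats(m)
    if n<2: print(f["img"][y0:y1,x0:x1].max(2));return None,(p+q)/2
    i=1+np.argmax(st[1:,4]);return st[i],c[i]+[x0,y0]
a=dark(t,T(605,280),T(672,330),70);b=dark(s,S(190,400),S(235,465),75)
print(a,b,"knob mid tri",tri(t,a[1],s,b[1]),plane(t,a[1],74),plane(s,b[1],74))
print("knobtop",tri(t,T(643,303),s,S(211,417)))
for p in((587,279),(587,344),(676,270),(682,335)):print("blk",plane(t,T(*p),50))
for p in((151,434),(228,410),(274,487),(190,515)):print("blkS",plane(s,S(*p),50))
print("big", tri(t,T(592,190),s,S(328,352)),"drv",plane(t,T(632,170),8))
from rig import *
print(sense()["eef_pos"])
E
```

```text
(array([ 5,  4,  9,  7, 51], dtype=int32), array([387.1, 221.9])) (array([  3,   3,  10,  19, 162], dtype=int32), array([315.6, 325.2])) knob mid tri [ 470.6 -332.3   74.9] [ 470.9 -332.6   74. ] [ 470.6 -331.5   74. ]
knobtop [ 470.4 -331.3   93.2]
blk [ 495.9 -292.8   50. ]
blk [ 438.5 -291.5   50. ]
blk [ 503.5 -372.8   50. ]
blk [ 445.8 -376.6   50. ]
blkS [ 438.3 -296.3   50. ]
blkS [ 496.6 -291.    50. ]
blkS [ 502.5 -365.3   50. ]
blkS [ 441.5 -371.2   50. ]
big [ 570.  -291.3   85.5] drv [ 599.3 -345.8    8. ]
[165.9 602.2 238.6]
```

Both views agree to within about 1 mm:
- pin (470.6, -332)
- lock hole (570.8, -119.1)
- hub (577, -41.3)
- grip middle (601.7, 137)

I'll turn the tool so the fingers close across the wrench bar (yaw about 1.43), then fly to the pin.

{"method": "step_arm", "body": {"motion": [{"claw":85,"delta_pos":[0,0,0],"turn":0.12},{"claw":85,"delta_pos":[0,0,0],"turn":0.12},{"claw":85,"delta_pos":[0,0,0],"turn":0.12},{"claw":85,"delta_pos":[0,0,0],"turn":0.12},{"claw":85,"delta_pos":[0,0,0],"turn":0.12},{"claw":85,"delta_pos":[0,0,0],"turn":0.12}]}}

```text
clock: 0.6
eef_pos: [165.9, 602.3, 238.8]
tcp_rot: [-3.141, 0.001, 2.147]
contact_force: [0.0, 0.7, 0.3]
opening: 0.994
grasp_force: 0.0
```

{"method": "step_arm", "body": {"motion": [{"claw":85,"delta_pos":[0,0,0],"turn":0.12},{"claw":85,"delta_pos":[0,0,0],"turn":0.12},{"claw":85,"delta_pos":[0,0,0],"turn":0.12},{"claw":85,"delta_pos":[0,0,0],"turn":0.12},{"claw":85,"delta_pos":[0,0,0],"turn":0.12},{"claw":85,"delta_pos":[0,0,0],"turn":0.12}]}}

```text
clock: 1.1
eef_pos: [165.9, 602.3, 238.9]
tcp_rot: [-3.141, 0.001, 1.427]
contact_force: [-0.0, -0.5, 0.2]
opening: 0.996
grasp_force: 0.0
```

{"method": "step_arm", "body": {"motion": [{"claw":85,"delta_pos":[-25.4,30,0],"turn":0},{"claw":85,"delta_pos":[-25.4,30,0],"turn":0},{"claw":85,"delta_pos":[-25.4,30,0],"turn":0},{"claw":85,"delta_pos":[-25.4,30,0],"turn":0},{"claw":85,"delta_pos":[-25.4,30,0],"turn":0},{"claw":85,"delta_pos":[-25.4,30,0],"turn":0}]}}

```text
clock: 1.6
eef_pos: [324.0, 425.1, 239.0]
tcp_rot: [-3.141, 0.0, 1.433]
contact_force: [0.4, 0.6, -0.8]
opening: 0.999
grasp_force: 0.0
```

{"method": "step_arm", "body": {"motion": [{"claw":85,"delta_pos":[-25.4,30,0],"turn":0},{"claw":85,"delta_pos":[-25.4,30,0],"turn":0},{"claw":85,"delta_pos":[-25.4,30,0],"turn":0},{"claw":85,"delta_pos":[-25.4,30,0],"turn":0},{"claw":85,"delta_pos":[-25.4,30,0],"turn":0},{"claw":85,"delta_pos":[-25.4,30,0],"turn":0}]}}

```text
clock: 2.1
eef_pos: [481.4, 249.4, 239.1]
tcp_rot: [-3.141, 0.0, 1.433]
contact_force: [-0.1, 1.0, -0.5]
opening: 0.994
grasp_force: 0.0
```

{"method": "step_arm", "body": {"motion": [{"claw":85,"delta_pos":[-36.1,4.3,0],"turn":0},{"claw":85,"delta_pos":[-36.1,4.3,0],"turn":0},{"claw":85,"delta_pos":[-36.1,4.3,0],"turn":0},{"claw":85,"delta_pos":[-36.1,4.3,0],"turn":0},{"claw":85,"delta_pos":[-36.1,4.3,0],"turn":0},{"claw":85,"delta_pos":[-36.1,4.3,0],"turn":0},{"claw":85,"delta_pos":[-36.1,4.3,0],"turn":0},{"claw":85,"delta_pos":[-36.1,4.3,0],"turn":0}]}}

```text
clock: 2.77
eef_pos: [474.4, -41.3, 239.2]
tcp_rot: [-3.141, 0.0, 1.433]
contact_force: [1.0, 0.4, -0.3]
opening: 0.999
grasp_force: 0.0
```

{"method": "step_arm", "body": {"motion": [{"claw":85,"delta_pos":[-36.1,4.3,10],"turn":0},{"claw":85,"delta_pos":[-36.1,4.3,10],"turn":0},{"claw":85,"delta_pos":[-36.1,4.3,10],"turn":0},{"claw":85,"delta_pos":[-36.1,4.3,10],"turn":0},{"claw":85,"delta_pos":[-36.1,4.3,10],"turn":0},{"claw":85,"delta_pos":[-36.1,4.3,10],"turn":0},{"claw":85,"delta_pos":[-36.1,4.3,10],"turn":0},{"claw":60,"delta_pos":[-36.1,4.3,10],"turn":0}]}}

```text
clock: 3.43
eef_pos: [468.7, -332.2, 158.5]
tcp_rot: [-3.141, -0.0, 1.433]
contact_force: [0.7, 0.7, 0.2]
opening: 0.878
grasp_force: 0.0
```

{"method": "step_arm", "body": {"motion": [{"claw":60,"delta_pos":[0,0,0],"turn":0},{"claw":60,"delta_pos":[0,0,0],"turn":0},{"claw":60,"delta_pos":[0,0,0],"turn":0}]}}

```text
clock: 3.68
eef_pos: [468.8, -330.1, 158.9]
tcp_rot: [-3.14, -0.001, 1.432]
contact_force: [-0.1, 0.4, 0.0]
opening: 0.708
grasp_force: 0.0
```

{"method": "step_arm", "body": {"motion": [{"claw":60,"delta_pos":[-1.6,2,15],"turn":0},{"claw":60,"delta_pos":[0,0,20],"turn":0},{"claw":60,"delta_pos":[0,0,20],"turn":0},{"claw":60,"delta_pos":[0,0,20],"turn":0},{"claw":60,"delta_pos":[0,0,10],"turn":0},{"claw":60,"delta_pos":[0,0,6],"turn":0},{"claw":60,"delta_pos":[0,0,0],"turn":0}]}}

```text
clock: 4.27
eef_pos: [470.9, -331.2, 67.7]
tcp_rot: [-3.14, -0.001, 1.434]
contact_force: [-0.0, 0.2, 0.0]
opening: 0.708
grasp_force: 0.0
```

{"method": "step_arm", "body": {"motion": [{"claw":15,"delta_pos":[0,0,0],"turn":0},{"claw":15,"delta_pos":[0,0,0],"turn":0},{"claw":15,"delta_pos":[0,0,0],"turn":0},{"claw":15,"delta_pos":[0,0,0],"turn":0},{"claw":15,"delta_pos":[0,0,0],"turn":0},{"claw":15,"delta_pos":[0,0,0],"turn":0},{"claw":15,"delta_pos":[0,0,0],"turn":0},{"claw":15,"delta_pos":[0,0,0],"turn":0}], "force": 40}}

```text
clock: 4.93
eef_pos: [471.7, -332.7, 69.5]
tcp_rot: [3.14, 0.001, 1.433]
contact_force: [-1.0, 1.4, 6.5]
opening: 0.243
grasp_force: 38.9
```

{"method": "step_arm", "body": {"motion": [{"claw":15,"delta_pos":[0,0,-5],"turn":0},{"claw":15,"delta_pos":[0,0,-10],"turn":0},{"claw":15,"delta_pos":[0,0,-15],"turn":0},{"claw":15,"delta_pos":[0,0,-15],"turn":0},{"claw":15,"delta_pos":[0,0,-25],"turn":0},{"claw":15,"delta_pos":[0,0,-25],"turn":0},{"claw":15,"delta_pos":[0,0,-5],"turn":0},{"claw":15,"delta_pos":[0,0,0],"turn":0}]}}

```text
clock: 5.6
eef_pos: [472.2, -333.2, 170.9]
tcp_rot: [3.138, 0.002, 1.433]
contact_force: [0.5, -0.2, -0.7]
opening: 0.242
grasp_force: 39.2
```

{"method": "step_arm", "body": {"motion": [{"claw":15,"delta_pos":[28,8.8,0],"turn":0},{"claw":15,"delta_pos":[28,8.8,0],"turn":0},{"claw":15,"delta_pos":[28,8.8,0],"turn":0},{"claw":15,"delta_pos":[28,8.8,0],"turn":0},{"claw":15,"delta_pos":[28,8.8,0],"turn":0},{"claw":15,"delta_pos":[28,8.8,0],"turn":0},{"claw":15,"delta_pos":[28,8.8,0],"turn":0},{"claw":15,"delta_pos":[28,8.8,0],"turn":0}]}}

```text
clock: 6.27
eef_pos: [571.2, -118.6, 167.0]
tcp_rot: [-3.14, -0.0, 1.433]
contact_force: [0.2, 0.2, -0.6]
opening: 0.246
grasp_force: 39.2
```

{"method": "step_arm", "body": {"motion": [{"claw":15,"delta_pos":[0,0,0],"turn":0},{"claw":15,"delta_pos":[0,0,0],"turn":0},{"claw":15,"delta_pos":[0,0,0],"turn":0}]}}

```text
clock: 6.52
eef_pos: [570.8, -120.2, 167.3]
tcp_rot: [-3.14, 0.0, 1.434]
contact_force: [1.0, -0.4, -0.4]
opening: 0.241
grasp_force: 39.2
```

```bash
python3 - <<'E'
from rig import *
from h import *
s=sense();print(s["eef_pos"],s["contact_force"])
f=grab_frame("side");t=grab_frame("top");pickle.dump(f,open("side1.pkl","wb"));pickle.dump(t,open("top1.pkl","wb"))
p=proj(f,[570.8,-119,80]);print(p,proj(f,[570.8,-119,105]))
x,y=np.round(p).astype(int)
a=crop(f,x-45,y-75,90,110,5)
# block hole in top
q=proj(t,[470.6,-332,50]);u,v=np.round(q).astype(int);print(x,y,u,v)
b=crop(t,u-25,v-25,50,50,6)
im=np.zeros((550,760,3),np.uint8);im[:550,:450]=a;im[:300,455:755]=b
cv2.imwrite("pics/d1.png",im)
E
```

```text
[ 570.77243998 -120.2190947   167.29292948] [ 1.02647906 -0.39068627 -0.42206475]
[326.05086293 248.36156383] [326.42039525 240.06754725]
326 248 385 222
```

View pics/d1.png

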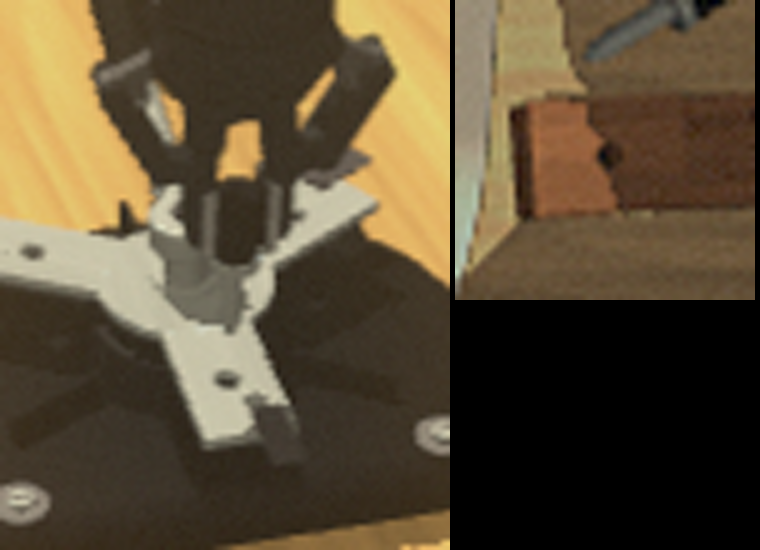

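The picture is unclear: I can't see a shank below the knob in the gripper, and a pin is lying near the block in the top view. I'll look at the wider view.

```bash
python3 - <<'E'
from h import *
f=load("side1");t=load("top1")
a=crop(f,245,130,190,240,2.5)
b=crop(t,280,130,150,110,2.1)
im=np.zeros((600,800,3),np.uint8);im[:a.shape[0],:a.shape[1]]=a;im[:b.shape[0],480:480+b.shape[1]]=b
cv2.imwrite("pics/d2.png",im);print(a.shape,b.shape)
E
```

```text
(600, 475, 3) (231, 315, 3)
```

View pics/d2.png

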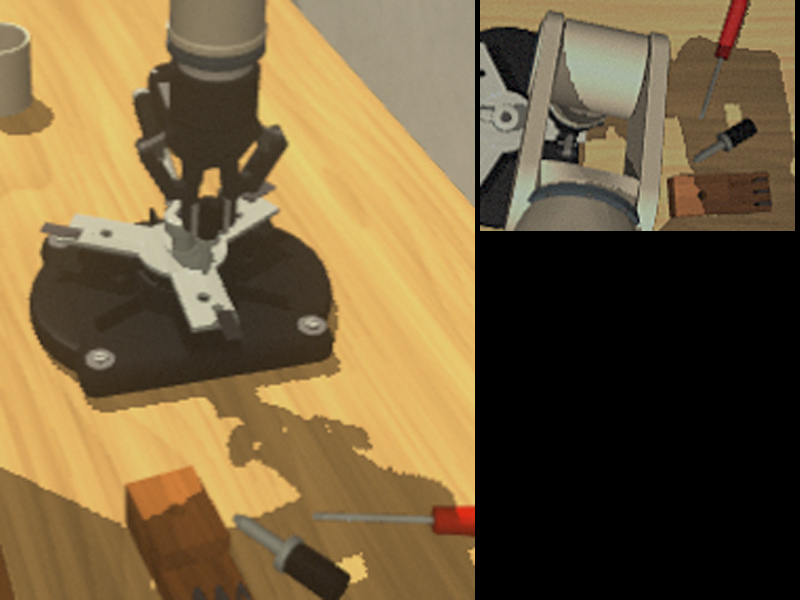

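The decoy pin was standing loose and has toppled onto the table, which does no harm. The gripper holds the small pin, with the knob at (238,220) in d1 and its grey shank lost against the grey hub. I'll enhance the contrast to check the tip.

```bash
python3 - <<'E'
from h import *
f=load("side1")
a=crop(f,300,200,55,60,10)
a=cv2.convertScaleAbs(a,alpha=1.7,beta=-60)
for p in (proj(f,[570.8,-119,80]),proj(f,[570.8,-119.5,108]),proj(f,[570.8,-119.5,172])):print((p-[300,200]+.5)*10)
cv2.imwrite("pics/d3.png",a)
E
```

```text
[265.50862932 488.61563827]
[270.40419325 396.89085471]
[280.26180936 174.67187729]
```

View pics/d3.png

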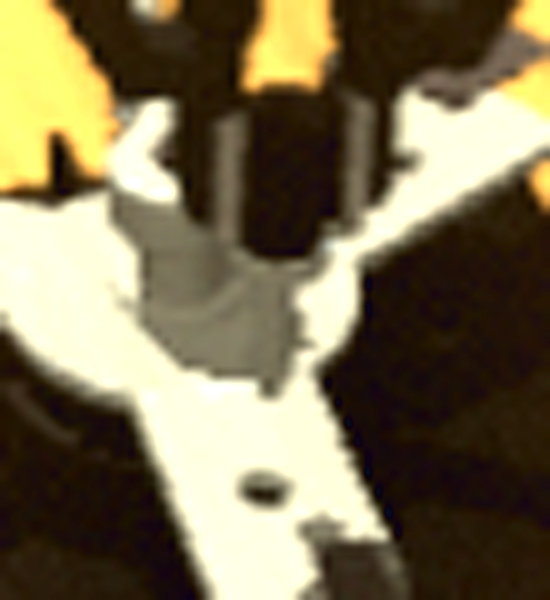

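The tip is at (274,395), within about 0.7 mm of the predicted line over the hole at (265,488). I'll descend with small force-checked steps.

{"method": "step_arm", "body": {"motion": [{"claw":15,"delta_pos":[0.5,0,8],"turn":0},{"claw":15,"delta_pos":[0,0,8],"turn":0},{"claw":15,"delta_pos":[0,0,6],"turn":0},{"claw":15,"delta_pos":[0,0,3],"turn":0},{"claw":15,"delta_pos":[0,0,3],"turn":0},{"claw":15,"delta_pos":[0,0,3],"turn":0},{"claw":15,"delta_pos":[0,0,0],"turn":0}]}}

```text
clock: 7.2
eef_pos: [571.4, -119.6, 136.6]
tcp_rot: [-3.141, -0.0, 1.433]
contact_force: [-0.6, -0.0, -0.9]
opening: 0.242
grasp_force: 39.2
```

{"method": "step_arm", "body": {"motion": [{"claw":15,"delta_pos":[0,0,2],"turn":0},{"claw":15,"delta_pos":[0,0,2],"turn":0},{"claw":15,"delta_pos":[0,0,1],"turn":0},{"claw":15,"delta_pos":[0,0,0],"turn":0}]}}

```text
clock: 7.53
eef_pos: [571.6, -119.6, 132.1]
tcp_rot: [-3.141, 0.0, 1.433]
contact_force: [-0.3, -0.2, -0.6]
opening: 0.246
grasp_force: 39.2
```

The tip is inside the arm hole with no resistance, so I'll continue.

{"method": "step_arm", "body": {"motion": [{"claw":15,"delta_pos":[0,0,2],"turn":0},{"claw":15,"delta_pos":[0,0,2],"turn":0},{"claw":15,"delta_pos":[0,0,2],"turn":0},{"claw":15,"delta_pos":[0,0,2],"turn":0},{"claw":15,"delta_pos":[0,0,0],"turn":0}]}}

```text
clock: 7.95
eef_pos: [571.5, -119.6, 123.8]
tcp_rot: [-3.141, -0.0, 1.433]
contact_force: [0.1, 0.7, -0.6]
opening: 0.243
grasp_force: 39.2
```

{"method": "step_arm", "body": {"motion": [{"claw":15,"delta_pos":[0,0,4],"turn":0},{"claw":15,"delta_pos":[0,0,4],"turn":0},{"claw":15,"delta_pos":[0,0,4],"turn":0},{"claw":15,"delta_pos":[0,0,4],"turn":0},{"claw":15,"delta_pos":[0,0,3],"turn":0},{"claw":15,"delta_pos":[0,0,2],"turn":0},{"claw":15,"delta_pos":[0,0,0],"turn":0}]}}

```text
clock: 8.53
eef_pos: [571.4, -119.5, 102.7]
tcp_rot: [-3.141, -0.0, 1.433]
contact_force: [-0.3, 0.1, -0.7]
opening: 0.241
grasp_force: 39.2
```

{"method": "step_arm", "body": {"motion": [{"claw":15,"delta_pos":[0,0,1],"turn":0},{"claw":15,"delta_pos":[0,0,1],"turn":0},{"claw":15,"delta_pos":[0,0,0.5],"turn":0},{"claw":15,"delta_pos":[0,0,0],"turn":0}]}}

```text
clock: 8.87
eef_pos: [571.7, -119.6, 100.8]
tcp_rot: [3.142, 0.0, 1.433]
contact_force: [-0.5, 0.7, -0.1]
opening: 0.244
grasp_force: 39.2
```

{"method": "step_arm", "body": {"motion": [{"claw":15,"delta_pos":[0,0,1],"turn":0},{"claw":15,"delta_pos":[0,0,1],"turn":0},{"claw":15,"delta_pos":[0,0,0.5],"turn":0},{"claw":15,"delta_pos":[0,0,0],"turn":0}]}}

```text
clock: 9.2
eef_pos: [572.2, -119.7, 99.4]
tcp_rot: [3.141, 0.0, 1.433]
contact_force: [-2.5, 0.8, 9.6]
opening: 0.245
grasp_force: 40.4
```

The collar is seated, with 9.6 N at the expected height. I'll release and rise.

{"method": "step_arm", "body": {"motion": [{"claw":15,"delta_pos":[0,0,0.6],"turn":0},{"claw":50,"delta_pos":[0,0,0],"turn":0},{"claw":50,"delta_pos":[0,0,0],"turn":0},{"claw":50,"delta_pos":[0,0,0],"turn":0},{"claw":60,"delta_pos":[0,0,-15],"turn":0},{"claw":70,"delta_pos":[0,0,-35],"turn":0},{"claw":70,"delta_pos":[0,0,-35],"turn":0},{"claw":70,"delta_pos":[0,0,-30],"turn":0}]}}

```text
clock: 9.87
eef_pos: [571.7, -119.6, 214.3]
tcp_rot: [-3.142, 0.0, 1.433]
contact_force: [1.0, -0.1, 0.2]
opening: 0.822
grasp_force: 0.0
```

{"method": "step_arm", "body": {"motion": [{"claw":70,"delta_pos":[32,0,0],"turn":0},{"claw":70,"delta_pos":[32,0,0],"turn":0},{"claw":70,"delta_pos":[32,0,0],"turn":0},{"claw":70,"delta_pos":[32,0,0],"turn":0},{"claw":70,"delta_pos":[32,0,0],"turn":0},{"claw":70,"delta_pos":[32,0,0],"turn":0},{"claw":70,"delta_pos":[32,0,0],"turn":0},{"claw":70,"delta_pos":[32,0,0],"turn":0}]}}

```text
clock: 10.53
eef_pos: [606.8, 135.5, 212.4]
tcp_rot: [-3.141, 0.0, 1.433]
contact_force: [1.3, 1.0, -0.4]
opening: 0.82
grasp_force: 0.0
```

{"method": "step_arm", "body": {"motion": [{"claw":70,"delta_pos":[0,0,0],"turn":0},{"claw":70,"delta_pos":[0,0,0],"turn":0}]}}

```text
clock: 10.7
eef_pos: [606.7, 135.5, 212.2]
tcp_rot: [-3.141, 0.0, 1.436]
contact_force: [0.0, -0.6, 0.3]
opening: 0.815
grasp_force: 0.0
```

```bash
python3 - <<'E'
from rig import *
from h import *
s=sense();print(s["eef_pos"],s["tcp_rot"],s["qpos"])
f=grab_frame("side");t=grab_frame("top");pickle.dump(f,open("side2.pkl","wb"));pickle.dump(t,open("top2.pkl","wb"))
x,y=np.round(proj(f,[575,-60,90])).astype(int);a=crop(f,x-75,y-60,110,110,4.5)
u,v=np.round(proj(t,[585,20,100])).astype(int);b=crop(t,u-70,v-55,150,110,2)
print((proj(f,[571.2,-119.3,122])-[x-75,y-60]+.5)*4.5,(proj(f,[571.2,-119.3,80])-[x-75,y-60]+.5)*4.5,x,y,u,v)
im=np.zeros((600,800,3),np.uint8);im[:a.shape[0],:a.shape[1]]=a;im[:b.shape[0],500:500+b.shape[1]]=b
cv2.imwrite("pics/e1.png",im)
E
```

```text
[606.74146298 135.46144767 212.22540321] [-3.14112582e+00  1.85084594e-04  1.43553789e+00] [ 2.17252138e-01  3.74015010e-01  1.66649715e+00 -1.40441276e-05
  1.10158253e+00  3.52516977e-01]
[375.23406169 291.86690646] [372.40230583 355.08254337] 319 230 271 184
```

View pics/e1.png

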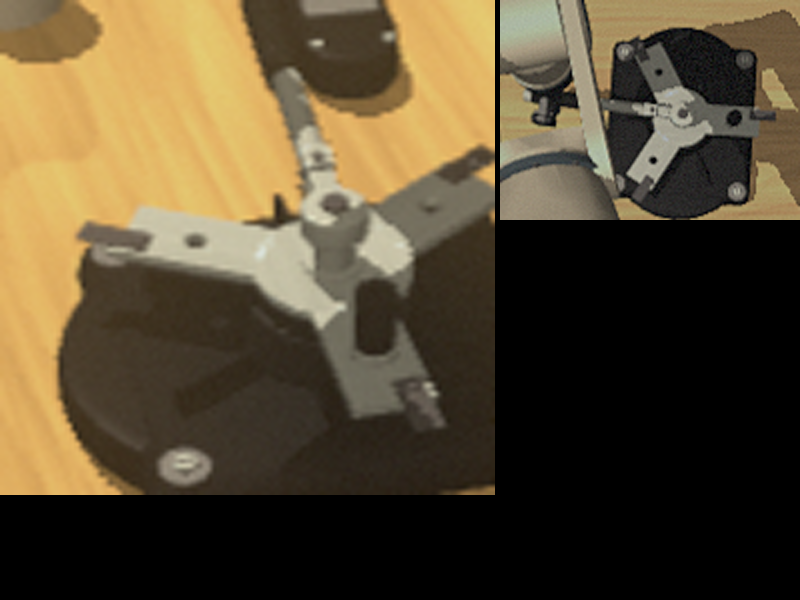

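The pin is seated: the knob spans (377, 288–352) against a predicted 292–355. Next I'll descend over the grip and close lightly.

{"method": "step_arm", "body": {"motion": [{"claw":70,"delta_pos":[0.8,-5.3,10],"turn":0},{"claw":70,"delta_pos":[0,0,25],"turn":0},{"claw":70,"delta_pos":[0,0,25],"turn":0},{"claw":60,"delta_pos":[0,0,25],"turn":0},{"claw":60,"delta_pos":[0,0,15],"turn":0},{"claw":60,"delta_pos":[0,0,7],"turn":0},{"claw":60,"delta_pos":[0,0,0],"turn":0}]}}

```text
clock: 11.38
eef_pos: [600.2, 134.3, 103.6]
tcp_rot: [-3.138, 0.001, 1.432]
contact_force: [-0.8, -0.5, 0.2]
opening: 0.705
grasp_force: 0.0
```

{"method": "step_arm", "body": {"motion": [{"claw":40,"delta_pos":[0,0,0],"turn":0},{"claw":32,"delta_pos":[0,0,0],"turn":0},{"claw":28,"delta_pos":[0,0,0],"turn":0},{"claw":22,"delta_pos":[0,0,0],"turn":0},{"claw":18,"delta_pos":[0,0,0],"turn":0},{"claw":18,"delta_pos":[0,0,0],"turn":0},{"claw":18,"delta_pos":[0,0,0],"turn":0},{"claw":18,"delta_pos":[0,0,0],"turn":0}], "force": 20}}

```text
clock: 12.05
eef_pos: [602.1, 135.7, 106.0]
tcp_rot: [3.141, -0.0, 1.433]
contact_force: [1.1, 0.8, 1.8]
opening: 0.269
grasp_force: 20.5
```

Gripped. Now I'll pull clockwise along the arc about the hub, 0.01 rad per row, and watch the force.

{"method": "step_arm", "body": {"motion": [{"claw":18,"delta_pos":[0,1.8,0],"turn":0.01},{"claw":18,"delta_pos":[0,1.8,0],"turn":0.01},{"claw":18,"delta_pos":[0,1.8,0],"turn":0.01},{"claw":18,"delta_pos":[0,1.8,0],"turn":0.01},{"claw":18,"delta_pos":[0,1.8,0],"turn":0.01},{"claw":18,"delta_pos":[0,1.8,0],"turn":0.01}]}}

```text
clock: 12.55
eef_pos: [610.6, 134.2, 105.0]
tcp_rot: [-3.137, 0.0, 1.372]
contact_force: [-7.9, 6.8, 1.8]
opening: 0.27
grasp_force: 21.2
```

{"method": "step_arm", "body": {"motion": [{"claw":18,"delta_pos":[0.1,1.8,0],"turn":0.01},{"claw":18,"delta_pos":[0.1,1.8,0],"turn":0.01},{"claw":18,"delta_pos":[0.1,1.8,0],"turn":0.01},{"claw":18,"delta_pos":[0.1,1.8,0],"turn":0.01},{"claw":18,"delta_pos":[0.1,1.8,0],"turn":0.01},{"claw":18,"delta_pos":[0.1,1.8,0],"turn":0.01}]}}

```text
clock: 13.05
eef_pos: [620.6, 132.1, 104.7]
tcp_rot: [-3.136, 0.002, 1.312]
contact_force: [-7.5, 4.0, 3.0]
opening: 0.27
grasp_force: 21.3
```

{"method": "step_arm", "body": {"motion": [{"claw":18,"delta_pos":[0,1.8,0],"turn":0.01},{"claw":18,"delta_pos":[0,1.8,0],"turn":0.01},{"claw":18,"delta_pos":[0,1.8,0],"turn":0.01},{"claw":18,"delta_pos":[0,1.8,0],"turn":0.01},{"claw":18,"delta_pos":[0,1.8,0],"turn":0.01},{"claw":18,"delta_pos":[0,1.8,0],"turn":0.01}]}}

```text
clock: 13.55
eef_pos: [630.8, 129.1, 104.6]
tcp_rot: [-3.136, 0.002, 1.252]
contact_force: [-6.8, 5.7, 3.1]
opening: 0.267
grasp_force: 21.3
```

{"method": "step_arm", "body": {"motion": [{"claw":18,"delta_pos":[0,1.8,0],"turn":0.01},{"claw":18,"delta_pos":[0,1.8,0],"turn":0.01},{"claw":18,"delta_pos":[0,1.8,0],"turn":0.01},{"claw":18,"delta_pos":[0,1.8,0],"turn":0.01},{"claw":18,"delta_pos":[0,1.8,0],"turn":0.01},{"claw":18,"delta_pos":[0,1.8,0],"turn":0.01}]}}

```text
clock: 14.05
eef_pos: [640.9, 125.7, 104.6]
tcp_rot: [-3.136, 0.002, 1.192]
contact_force: [-8.2, 5.6, 2.5]
opening: 0.269
grasp_force: 21.3
```

{"method": "step_arm", "body": {"motion": [{"claw":18,"delta_pos":[0,1.8,0],"turn":0.01},{"claw":18,"delta_pos":[0,1.8,0],"turn":0.01},{"claw":18,"delta_pos":[0,1.8,0],"turn":0.01},{"claw":18,"delta_pos":[0,1.8,0],"turn":0.01},{"claw":18,"delta_pos":[0,1.8,0],"turn":0.01},{"claw":18,"delta_pos":[0,1.8,0],"turn":0.01}]}}

```text
clock: 14.55
eef_pos: [650.8, 121.5, 104.5]
tcp_rot: [-3.136, 0.002, 1.132]
contact_force: [-9.2, 5.8, 2.9]
opening: 0.27
grasp_force: 21.4
```

{"method": "step_arm", "body": {"motion": [{"claw":18,"delta_pos":[0,1.8,0],"turn":0.01},{"claw":18,"delta_pos":[0,1.8,0],"turn":0.01},{"claw":18,"delta_pos":[0,1.8,0],"turn":0.01},{"claw":18,"delta_pos":[0,1.8,0],"turn":0.01},{"claw":18,"delta_pos":[0,1.8,0],"turn":0.01}]}}

```text
clock: 14.97
eef_pos: [658.8, 117.7, 104.5]
tcp_rot: [-3.136, 0.003, 1.082]
contact_force: [-8.4, 6.1, 2.7]
opening: 0.272
grasp_force: 21.4
```

{"method": "step_arm", "body": {"motion": [{"claw":18,"delta_pos":[0,1.8,0],"turn":0.01},{"claw":18,"delta_pos":[0,1.8,0],"turn":0.01},{"claw":18,"delta_pos":[0,1.8,0],"turn":0.01}]}}

```text
clock: 15.22
eef_pos: [663.5, 115.2, 104.5]
tcp_rot: [-3.136, 0.003, 1.052]
contact_force: [-8.6, 6.1, 1.7]
opening: 0.267
grasp_force: 21.4
```

```bash
python3 - <<'E'
from rig import *
from h import *
s=sense();print(s["eef_pos"],s["tcp_rot"],s["contact_force"],s["wrist_torque"])
f=grab_frame("side");t=grab_frame("top");pickle.dump(f,open("side3.pkl","wb"));pickle.dump(t,open("top3.pkl","wb"))
x,y=np.round(proj(f,[600,20,114])).astype(int);a=crop(f,x-40,y-40,80,80,5)
u,v=np.round(proj(t,[600,20,114])).astype(int);b=crop(t,u-45,v-40,80,80,5)
print(x,y,u,v)
cv2.imwrite("pics/f1.png",np.hstack([a,b]))
E
```

```text
[663.50523793 115.17384086 104.50573071] [-3.13570809e+00  2.83785264e-03  1.05216587e+00] [-8.6134741   6.14209006  1.73079666] [0.99242103 1.52529585 0.40099455]
318 202 271 178
```

View pics/f1.png

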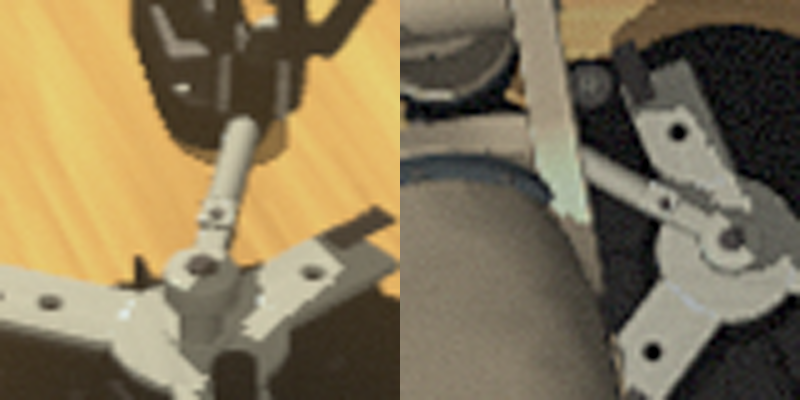

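Side crop: hub (205,265), pivot (217,213), handle (245,120). Top crop: hub (735,238), pivot (667,203), handle (585,158). The handle looks nearly straight. I'll compute the fold.

```bash
cat > fold.py <<'E'
from h import *
def fold(f,x0,y0,s,H,P,E):
    o=lambda p:(np.array(p)+.5)/s-.5+[x0,y0]
    h,p,e=plane(f,o(H),122)[:2],plane(f,o(P),122)[:2],plane(f,o(E),118)[:2]
    b=lambda d:np.arctan2(d[0],d[1])
    print(h,p,e,"hub-piv",np.linalg.norm(p-h),"head",b(p-h),"handle",b(e-p),"fold",b(e-p)-b(p-h))
E
python3 - <<'E'
from fold import *
fold(load("side3"),278,162,5,(203,265),(217,213),(245,122))
fold(load("top3"),226,138,5,(334,238),(267,203),(187,159))
E
```

```text
[577.82317167 -41.30286465] [598.93111903  -2.58215026] [642.66673751  75.45557911] hub-piv 44.10033066603296 head 0.4990990354299602 handle 0.5108247126187687 fold 0.011725677188808514
[577.38467102 -43.27276769] [598.30018463  -4.00743389] [625.40075264  43.13835491] hub-piv 44.48848331966218 head 0.48944170544127075 handle 0.521702592673852 fold 0.03226088723258125
```

No fold yet. Continuing in small steps.

{"method": "step_arm", "body": {"motion": [{"claw":18,"delta_pos":[0,1.8,0],"turn":0.01},{"claw":18,"delta_pos":[0,1.8,0],"turn":0.01},{"claw":18,"delta_pos":[0,1.8,0],"turn":0.01},{"claw":18,"delta_pos":[0,1.8,0],"turn":0.01}]}}

```text
clock: 15.65
eef_pos: [669.4, 111.6, 104.4]
tcp_rot: [-3.135, 0.003, 1.012]
contact_force: [-9.4, 7.0, 3.0]
opening: 0.275
grasp_force: 21.6
```

{"method": "step_arm", "body": {"motion": [{"claw":18,"delta_pos":[0,1.8,0],"turn":0.01},{"claw":18,"delta_pos":[0,1.8,0],"turn":0.01},{"claw":18,"delta_pos":[0,1.8,0],"turn":0.01},{"claw":18,"delta_pos":[0,1.8,0],"turn":0.01}]}}

```text
clock: 15.98
eef_pos: [675.4, 107.9, 104.4]
tcp_rot: [-3.135, 0.003, 0.972]
contact_force: [-8.2, 6.2, 2.6]
opening: 0.269
grasp_force: 21.4
```

{"method": "step_arm", "body": {"motion": [{"claw":18,"delta_pos":[0,1.8,0],"turn":0.01},{"claw":18,"delta_pos":[0,1.8,0],"turn":0.01},{"claw":18,"delta_pos":[0,1.8,0],"turn":0.01}]}}

```text
clock: 16.23
eef_pos: [679.7, 105.0, 104.3]
tcp_rot: [-3.135, 0.004, 0.941]
contact_force: [-9.9, 8.4, 3.5]
opening: 0.27
grasp_force: 21.0
```

```bash
python3 - <<'E'
from rig import *
from h import *
s=sense();print(s["eef_pos"],s["tcp_rot"],s["contact_force"],s["wrist_torque"])
f=grab_frame("side");pickle.dump(f,open("side4.pkl","wb"))
# handle centreline in side: bright grey low-sat pixels along the bar
from h import *
for nm in("side3","side4"):
    f=load(nm);im=f["img"].astype(int);sat=im.max(2)-im.min(2);print(nm)
    for row in (188,190,192,194,197,200,203,206,209,212):
        r=im[row,300:345];g=(sat[row,300:345]<35)&(r.max(1)>90)
        print(row,''.join('#' if k else '.' for k in g))
E
```

```text
[679.67532269 104.952166   104.32618822] [-3.13469843  0.00350504  0.94144766] [-9.92224518  8.36775008  3.45691455] [ 1.36206451  1.76213682 -0.02182173]
side3
188 ......................###.####...............
190 ......................########...............
192 .......................#.###.................
194 ......................######.................
197 ......................#####..................
200 ....................######...................
203 ...................######....................
206 ..................#######....................
209 ..................##.###..................#..
212 ..................#####..............########
side4
188 ............................#######..........
190 ...........................#.######..........
192 ...........................######............
194 ..........................######.............
197 .........................######..............
200 .......................######................
203 .....................#######.................
206 ...................########..................
209 ...................#######................###
212 ..................#######............########
```

```bash
cat > ln.py <<'E'
from h import *
def line(nm,x0=300,x1=350):
    f=load(nm);im=f["img"].astype(int);sat=im.max(2)-im.min(2);pts=[]
    for row in range(184,202):
        g=(sat[row,x0:x1]<35)&(im[row,x0:x1].max(1)>90);i=np.where(g)[0]
        if 4<=len(i)<=9 and i[-1]-i[0]<9: pts.append(plane(f,((i[0]+i[-1])/2+x0,row),116)[:2])
    p=np.array(pts);vx,vy,cx,cy=cv2.fitLine(p.astype(np.float32),cv2.DIST_HUBER,0,.01,.01).ravel()
    b=np.arctan2(vx,vy) if vy>0 else np.arctan2(-vx,-vy)
    # expected pivot from line: point on line at distance 45 from hub -> head bearing
    h=np.array([577,-41.5]);d=np.array([np.sin(b),np.cos(b)]);c=np.array([cx,cy])-h
    k=np.dot(c,d);off=c-k*d;l=np.sqrt(45**2-off@off);P=off+l*d if True else 0
    print(nm,len(p),"handle bearing",b,"head",np.arctan2(P[0],P[1]),"fold",b-np.arctan2(P[0],P[1]))
E
python3 -c "
from ln import *
line('side3');line('side4')"
```

```text
side3 17 handle bearing 0.4821071 head 0.5426469285434306 fold -0.06053982567248939
side4 15 handle bearing 0.5807649 head 0.6531162618185683 fold -0.07235137210146625
```

Fold hasn't changed (bias is constant), so it hasn't broken yet. Continuing.

{"method": "step_arm", "body": {"motion": [{"claw":18,"delta_pos":[0,1.8,0],"turn":0.01},{"claw":18,"delta_pos":[0,1.8,0],"turn":0.01},{"claw":18,"delta_pos":[0,1.8,0],"turn":0.01},{"claw":18,"delta_pos":[0,1.8,0],"turn":0.01}]}}

```text
clock: 16.62
eef_pos: [685.3, 100.8, 104.3]
tcp_rot: [-3.134, 0.004, 0.901]
contact_force: [-10.6, 8.6, 3.0]
opening: 0.27
grasp_force: 20.9
```

{"method": "step_arm", "body": {"motion": [{"claw":18,"delta_pos":[0,1.8,0],"turn":0.01},{"claw":18,"delta_pos":[0,1.8,0],"turn":0.01},{"claw":18,"delta_pos":[0,1.8,0],"turn":0.01},{"claw":18,"delta_pos":[0,1.8,0],"turn":0.01}]}}

```text
clock: 16.95
eef_pos: [691.0, 96.3, 104.3]
tcp_rot: [-3.135, 0.004, 0.861]
contact_force: [-11.0, 8.0, 2.1]
opening: 0.272
grasp_force: 21.7
```

{"method": "step_arm", "body": {"motion": [{"claw":18,"delta_pos":[0,1.8,0],"turn":0.01},{"claw":18,"delta_pos":[0,1.8,0],"turn":0.01},{"claw":18,"delta_pos":[0,1.8,0],"turn":0.01},{"claw":18,"delta_pos":[0,1.8,0],"turn":0.01}]}}

```text
clock: 17.28
eef_pos: [696.4, 91.4, 104.2]
tcp_rot: [-3.135, 0.004, 0.821]
contact_force: [-9.7, 7.3, 3.0]
opening: 0.272
grasp_force: 24.0
```

```bash
python3 - <<'E'
from rig import *
from ln import *
s=sense();e=s["eef_pos"];print(np.arctan2(e[0]-577,e[1]+41.4),np.hypot(e[0]-577,e[1]+41.4),s["wrist_torque"])
f=grab_frame("side");pickle.dump(f,open("side5.pkl","wb"))
line("side5",300,360)
E
```

```text
0.7325172736433716 178.57034778322767 [ 1.23794663  1.68284768 -0.51728623]
side5 13 handle bearing 0.7664688 head 0.6538860558324142 fold 0.11258276712367099
```

```bash
python3 - <<'E'
from h import *
f=load("side5");im=f["img"].astype(int);sat=im.max(2)-im.min(2)
for row in range(186,216,2):
    r=im[row,306:356];g=(sat[row,306:356]<35);print(row,''.join('.' if not k else '%d'%min(9,v//25) for k,v in zip(g,r.max(1))))
for th in(.612,.65,.69,.73):
    h=np.array([577,-41.5]);P=h+45*np.array([np.sin(th),np.cos(th)])
    e=np.array([696.4,91.4]);print(th,"pivot px",proj(f,[*P,122]),"fold",np.arctan2(*(e-P))-th)
g=load("side4");h=np.array([577,-41.5]);P=h+45*np.array([np.sin(.612),np.cos(.612)]);print(proj(g,[*P,122]))
# pivot bolt by matching the pivot patch of side4 within side5
q=proj(g,[*P,122]);x,y=np.round(q).astype(int)
tp=g["img"][y-4:y+5,x-4:x+5];S=f["img"][y-14:y+15,x-16:x+17]
m=cv2.matchTemplate(S,tp,cv2.TM_CCOEFF_NORMED);_,v,_,l=cv2.minMaxLoc(m);print("shift",l[0]-12,l[1]-10,v)
E
```

```text
186 ......22222222222222222222...2222222222..3432.....
188 .......22222222222222222....677753222....44.......
190 ..........222222222222.....887765422..............
192 ...........................7765443................
194 .........................877654...................
196 ......................88776544....................
198 .....................8776544......................
200 ...................8876654........................
202 .................88766544.........................
204 ..............754577544.......................33..
206 .............667888744....................44333333
208 .............8877763..................54444443....
210 .............888873................8774333556.....
212 ............77.8754...........467888888...88888...
214 .......87644444688........544678888888888888888888
0.612 pivot px [322.7832955  204.38683315] fold 0.16010766016211309
0.65 pivot px [323.44974906 204.51398978] fold 0.10946050440058208
0.69 pivot px [324.14336027 204.66344656] fold 0.056052973905964976
0.73 pivot px [324.82782949 204.82871277] fold 0.002595045537748808
[322.7832955  204.38683315]
shift 0 0 0.9062516093254089
```

The kink at the pivot is now clear: above row 204 the slope is about 1.0 px/row and below it about 0.4. The pivot hasn't moved and the force is falling. The joint has given, with a fold of about 0.15, so I'll stop and let go.

{"method": "step_arm", "body": {"motion": [{"claw":40,"delta_pos":[0,0,0],"turn":0},{"claw":85,"delta_pos":[0,0,0],"turn":0},{"claw":85,"delta_pos":[0,0,0],"turn":0},{"claw":85,"delta_pos":[0,0,0],"turn":0},{"claw":85,"delta_pos":[0,0,0],"turn":0},{"claw":85,"delta_pos":[0,0,0],"turn":0},{"claw":85,"delta_pos":[0,0,0],"turn":0},{"claw":85,"delta_pos":[0,0,0],"turn":0}]}}

```text
clock: 18.0
eef_pos: [696.1, 90.0, 103.1]
tcp_rot: [-3.136, 0.006, 0.823]
contact_force: [-7.0, 2.2, -4.4]
opening: 0.995
grasp_force: 4.1
```

{"method": "step_arm", "body": {"motion": [{"claw":85,"delta_pos":[0,0,-5],"turn":0},{"claw":85,"delta_pos":[0,0,-15],"turn":0},{"claw":85,"delta_pos":[0,0,-25],"turn":0},{"claw":85,"delta_pos":[0,0,-25],"turn":0},{"claw":85,"delta_pos":[0,0,-25],"turn":0},{"claw":85,"delta_pos":[0,0,-15],"turn":0},{"claw":85,"delta_pos":[0,0,0],"turn":0}]}}

```text
clock: 18.58
eef_pos: [701.8, 90.0, 219.6]
tcp_rot: [3.138, -0.004, 0.822]
contact_force: [0.6, -0.2, 1.9]
opening: 0.997
grasp_force: 0.0
```

```bash
python3 - <<'E'
from rig import *
from ln import *
s=sense();print(s["eef_pos"],s["tcp_rot"],s["qpos"])
f=grab_frame("side");pickle.dump(f,open("side6.pkl","wb"));line("side6",300,360)
im=f["img"].astype(int);sat=im.max(2)-im.min(2)
for row in range(180,216,3):
    r=im[row,306:356];g=(sat[row,306:356]<35);print(row,''.join('.' if not k else '%d'%min(9,v//25) for k,v in zip(g,r.max(1))))
E
```

```text
[701.76477101  90.03723773 219.62446386] [ 3.13767186 -0.00395201  0.82206938] [ 1.25707727e-01  4.94231140e-01  1.46143152e+00 -5.11531193e-04
  1.18038322e+00  8.74635785e-01]
side6 16 handle bearing 0.44484112 head 0.5219684943086826 fold -0.07712737764188882
180 ......34443333333.33333...........................
183 ...........333.33.333..2.2........................
186 ........2.....235787753...........................
189 ..............257.87643...........................
192 ...............788765.............................
195 .................775..............................
198 ..............787765..............................
201 .............877765...............................
204 .............64567..........................333...
207 ............555454....................54433333....
210 ............88886.................887754436.......
213 .........76545678...........77888888.888888888888.
```

The handle is straight again, but the wrench seems to have swung back a little. I'll check whether it's still moving and whether the pin and carrier are in place.

```bash
python3 - <<'E'
from rig import *
from ln import *
f=grab_frame("side");pickle.dump(f,open("side7.pkl","wb"))
t=grab_frame("top");pickle.dump(t,open("top7.pkl","wb"))
for n in("side3","side4","side5","side6","side7"):line(n,300,360)
x,y=np.round(proj(f,[590,-20,100])).astype(int);a=crop(f,x-50,y-60,100,120,4)
u,v=np.round(proj(t,[590,0,114])).astype(int);b=crop(t,u-50,v-60,100,120,4)
print(x,y,u,v);cv2.imwrite("pics/g1.png",np.hstack([a,b]))
E
```

```text
side3 17 handle bearing 0.4821071 head 0.5426469285434306 fold -0.06053982567248939
side4 15 handle bearing 0.5807649 head 0.6531162618185683 fold -0.07235137210146625
side5 13 handle bearing 0.7664688 head 0.6538860558324142 fold 0.11258276712367099
side6 16 handle bearing 0.44484112 head 0.5219684943086826 fold -0.07712737764188882
side7 16 handle bearing 0.4377477 head 0.53605283599543 fold -0.09830514889406583
320 216 278 181
```

View pics/g1.png

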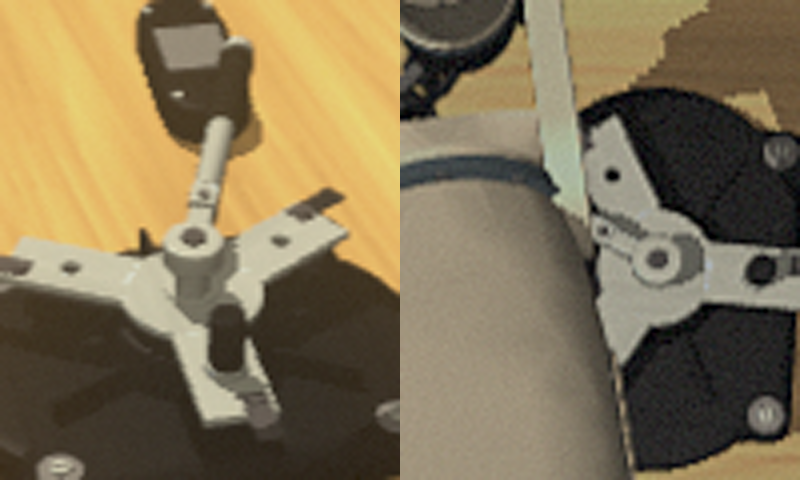

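The pin is still seated at (228,340). The handle is straight and at rest, but the sudden spring-back knocked the nut back by about 0.13 rad. I'll pull again to the click with a loose straddle, so only the rear finger pushes, then ease off slowly so the nut stays tight.

{"method": "step_arm", "body": {"motion": [{"claw":85,"delta_pos":[-3.6,-23.8,0],"turn":0},{"claw":85,"delta_pos":[-3.6,-23.8,0],"turn":0},{"claw":85,"delta_pos":[0,0,0],"turn":-0.115},{"claw":85,"delta_pos":[0,0,0],"turn":-0.115},{"claw":75,"delta_pos":[0,0,15],"turn":0},{"claw":75,"delta_pos":[0,0,25],"turn":0},{"claw":75,"delta_pos":[0,0,15],"turn":0},{"claw":75,"delta_pos":[0,0,0],"turn":0}], "force": 60}}

```text
clock: 19.4
eef_pos: [656.7, 116.6, 155.2]
tcp_rot: [-3.135, 0.006, 1.053]
contact_force: [-0.8, -0.1, -0.4]
opening: 0.875
grasp_force: 0.0
```

{"method": "step_arm", "body": {"motion": [{"claw":75,"delta_pos":[0,0,20],"turn":0},{"claw":75,"delta_pos":[0,0,20],"turn":0},{"claw":75,"delta_pos":[0,0,12],"turn":0},{"claw":75,"delta_pos":[0,0,8],"turn":0},{"claw":60,"delta_pos":[0,0,0],"turn":0},{"claw":45,"delta_pos":[0,0,0],"turn":0},{"claw":40,"delta_pos":[0,0,0],"turn":0},{"claw":40,"delta_pos":[0,0,0],"turn":0}]}}

```text
clock: 20.07
eef_pos: [660.8, 117.5, 101.9]
tcp_rot: [3.14, -0.001, 1.053]
contact_force: [-0.7, -0.8, 0.2]
opening: 0.468
grasp_force: 0.0
```

{"method": "step_arm", "body": {"motion": [{"claw":40,"delta_pos":[0,0,0],"turn":0},{"claw":40,"delta_pos":[0,0,0],"turn":0},{"claw":40,"delta_pos":[0,0,0],"turn":0}]}}

```text
clock: 20.32
eef_pos: [660.2, 117.3, 101.2]
tcp_rot: [3.141, -0.0, 1.053]
contact_force: [-0.1, -0.4, 0.9]
opening: 0.469
grasp_force: 0.0
```

{"method": "step_arm", "body": {"motion": [{"claw":40,"delta_pos":[0,2,-1],"turn":0.011},{"claw":40,"delta_pos":[0,2,-1],"turn":0.011},{"claw":40,"delta_pos":[0,2,0],"turn":0.011},{"claw":40,"delta_pos":[0,2,0],"turn":0.011},{"claw":40,"delta_pos":[0,2,0],"turn":0.011},{"claw":40,"delta_pos":[0,2,0],"turn":0.011},{"claw":40,"delta_pos":[0,2,0],"turn":0.011},{"claw":40,"delta_pos":[0,2,0],"turn":0.011}]}}

```text
clock: 20.98
eef_pos: [671.2, 110.3, 101.8]
tcp_rot: [-3.136, 0.001, 0.963]
contact_force: [-8.9, 9.7, 1.2]
opening: 0.468
grasp_force: 6.2
```

{"method": "step_arm", "body": {"motion": [{"claw":40,"delta_pos":[0,1.8,0],"turn":0.01},{"claw":40,"delta_pos":[0,1.8,0],"turn":0.01},{"claw":40,"delta_pos":[0,1.8,0],"turn":0.01},{"claw":40,"delta_pos":[0,1.8,0],"turn":0.01}]}}

```text
clock: 21.32
eef_pos: [677.0, 106.5, 101.8]
tcp_rot: [-3.136, 0.001, 0.923]
contact_force: [-9.1, 10.7, 2.5]
opening: 0.468
grasp_force: 6.4
```

```bash
cat > st.py <<'E'
from rig import *
from ln import *
import sys
s=sense();e=s["eef_pos"];b=np.arctan2(e[0]-577,e[1]+41.4);F=s["contact_force"]
print("bearing",b,"r",np.hypot(e[0]-577,e[1]+41.4),"tang",F[0]*np.cos(b)-F[1]*np.sin(b),"rad",F[0]*np.sin(b)+F[1]*np.cos(b),"tz",s["wrist_torque"][2])
pickle.dump(grab_frame("side"),open(sys.argv[1]+".pkl","wb"));line(sys.argv[1],300,360)
E
python3 st.py s8
```

```text
bearing 0.594437388356431 r 178.5329322376756 tang -13.521300650350316 rad 3.8048597867792537 tz 0.010703342497246027
s8 14 handle bearing 0.5202939 head 0.5984613290726494 fold -0.07816743764274825
```

{"method": "step_arm", "body": {"motion": [{"claw":40,"delta_pos":[0,1.8,0],"turn":0.01},{"claw":40,"delta_pos":[0,1.8,0],"turn":0.01},{"claw":40,"delta_pos":[0,1.8,0],"turn":0.01},{"claw":40,"delta_pos":[0,1.8,0],"turn":0.01}]}}

```text
clock: 21.7
eef_pos: [682.8, 102.3, 101.8]
tcp_rot: [-3.136, 0.001, 0.883]
contact_force: [-7.4, 10.0, 0.7]
opening: 0.467
grasp_force: 6.6
```

```bash
python3 st.py s9
```

```text
bearing 0.6344827781162509 r 178.48571804980065 tang -11.894276706013486 rad 3.6579704430540714 tz 0.037902760890305406
s9 14 handle bearing 0.5534622 head 0.6606831217426343 fold -0.10722091442528203
```

{"method": "step_arm", "body": {"motion": [{"claw":40,"delta_pos":[0,1.8,0],"turn":0.01},{"claw":40,"delta_pos":[0,1.8,0],"turn":0.01},{"claw":40,"delta_pos":[0,1.8,0],"turn":0.01},{"claw":40,"delta_pos":[0,1.8,0],"turn":0.01}]}}

```text
clock: 22.08
eef_pos: [688.6, 97.9, 101.9]
tcp_rot: [-3.136, 0.001, 0.843]
contact_force: [-8.2, 12.1, 2.0]
opening: 0.468
grasp_force: 6.5
```

```bash
python3 st.py s10
```

```text
bearing 0.6751687882462439 r 178.49118078353962 tang -13.994041672535161 rad 4.326307065716888 tz 0.044064869740093084
s10 13 handle bearing 0.6074474 head 0.6860635962697408 fold -0.07861621048177692
```

{"method": "step_arm", "body": {"motion": [{"claw":40,"delta_pos":[0,1.8,0],"turn":0.01},{"claw":40,"delta_pos":[0,1.8,0],"turn":0.01},{"claw":40,"delta_pos":[0,1.8,0],"turn":0.01},{"claw":40,"delta_pos":[0,1.8,0],"turn":0.01}]}}

```text
clock: 22.47
eef_pos: [694.4, 93.1, 102.1]
tcp_rot: [-3.137, 0.0, 0.803]
contact_force: [-5.3, 11.8, 0.5]
opening: 0.471
grasp_force: 6.0
```

```bash
python3 st.py s11
```

```text
bearing 0.7176865015681462 r 178.56721769677816 tang -11.769675154164094 rad 5.403929532249535 tz -0.0433583794287552
s11 12 handle bearing 0.6919825 head 0.6607073293472908 fold 0.03127517835839766
```

It has given again: the head stayed put and the fold is about 0.1. Now I'll ease back slowly along the arc.

{"method": "step_arm", "body": {"motion": [{"claw":40,"delta_pos":[0,-1.5,0],"turn":-0.008},{"claw":40,"delta_pos":[0,-1.5,0],"turn":-0.008},{"claw":40,"delta_pos":[0,-1.5,0],"turn":-0.008},{"claw":40,"delta_pos":[0,-1.5,0],"turn":-0.008},{"claw":40,"delta_pos":[0,-1.5,0],"turn":-0.008},{"claw":40,"delta_pos":[0,-1.5,0],"turn":-0.008},{"claw":40,"delta_pos":[0,-1.5,0],"turn":-0.008},{"claw":40,"delta_pos":[0,-1.5,0],"turn":-0.008}]}}

```text
clock: 23.18
eef_pos: [685.5, 100.5, 102.1]
tcp_rot: [-3.138, 0.001, 0.869]
contact_force: [-4.8, 7.0, 0.5]
opening: 0.467
grasp_force: 3.5
```

```bash
python3 st.py s12
```

```text
bearing 0.6526933205394971 r 178.59767362939763 tang -8.045126325413587 rad 2.63027204920259 tz -0.018808502452749228
s12 13 handle bearing 0.5870934 head 0.6739690731620722 fold -0.08687566028594307
```

{"method": "step_arm", "body": {"motion": [{"claw":40,"delta_pos":[0,-1,0],"turn":-0.005},{"claw":40,"delta_pos":[0,-1,0],"turn":-0.005},{"claw":40,"delta_pos":[0,-1,0],"turn":-0.005},{"claw":40,"delta_pos":[0,-1,0],"turn":-0.005},{"claw":40,"delta_pos":[0,-1,0],"turn":-0.005},{"claw":40,"delta_pos":[0,-1,0],"turn":-0.005},{"claw":40,"delta_pos":[0,-1,0],"turn":-0.005},{"claw":40,"delta_pos":[0,-1,0],"turn":-0.005}]}}

```text
clock: 23.9
eef_pos: [681.0, 103.7, 102.7]
tcp_rot: [3.141, 0.0, 0.909]
contact_force: [-1.0, 1.1, 0.2]
opening: 0.47
grasp_force: 0.3
```

```bash
python3 st.py s13
```

```text
bearing 0.6218676758936715 r 178.4760727282875 tang -1.4392320045718638 rad 0.34163161937907194 tz 0.011984090431119268
s13 14 handle bearing 0.54956526 head 0.6502002781492996 fold -0.10063502250736234
```

The force is nearly zero, the handle is straight and the nut has held its place. I'll open, lift, turn and return to the pin.

{"method": "step_arm", "body": {"motion": [{"claw":70,"delta_pos":[0,0,0],"turn":0},{"claw":70,"delta_pos":[0,0,0],"turn":0},{"claw":70,"delta_pos":[0,0,0],"turn":0},{"claw":70,"delta_pos":[0,0,-10],"turn":0},{"claw":70,"delta_pos":[0,0,-25],"turn":0},{"claw":70,"delta_pos":[0,0,-25],"turn":0},{"claw":70,"delta_pos":[0,0,-25],"turn":0},{"claw":70,"delta_pos":[0,0,-25],"turn":0}]}}

```text
clock: 24.62
eef_pos: [680.9, 103.8, 214.7]
tcp_rot: [3.141, -0.0, 0.909]
contact_force: [0.1, 0.1, 0.2]
opening: 0.817
grasp_force: 0.0
```

{"method": "step_arm", "body": {"motion": [{"claw":70,"delta_pos":[0,0,0],"turn":-0.105},{"claw":70,"delta_pos":[0,0,0],"turn":-0.105},{"claw":70,"delta_pos":[0,0,0],"turn":-0.105},{"claw":70,"delta_pos":[0,0,0],"turn":-0.105},{"claw":70,"delta_pos":[0,0,0],"turn":-0.105}]}}

```text
clock: 25.03
eef_pos: [681.0, 103.8, 213.7]
tcp_rot: [3.141, -0.0, 1.439]
contact_force: [0.2, 0.6, 0.2]
opening: 0.82
grasp_force: 0.0
```

{"method": "step_arm", "body": {"motion": [{"claw":60,"delta_pos":[-29.5,-9.7,0],"turn":0},{"claw":60,"delta_pos":[-29.5,-9.7,0],"turn":0},{"claw":60,"delta_pos":[-29.5,-9.7,0],"turn":0},{"claw":60,"delta_pos":[-29.5,-9.7,0],"turn":0},{"claw":60,"delta_pos":[-29.5,-9.7,0],"turn":0},{"claw":60,"delta_pos":[-29.5,-9.7,0],"turn":0},{"claw":60,"delta_pos":[-29.5,-9.7,0],"turn":0},{"claw":60,"delta_pos":[-29.5,-9.7,0],"turn":0}]}}

```text
clock: 25.7
eef_pos: [571.2, -120.6, 213.7]
tcp_rot: [3.141, 0.0, 1.434]
contact_force: [0.8, -0.6, 1.1]
opening: 0.707
grasp_force: 0.0
```

{"method": "step_arm", "body": {"motion": [{"claw":60,"delta_pos":[0,0,0],"turn":0},{"claw":60,"delta_pos":[0,0,0],"turn":0},{"claw":60,"delta_pos":[0,0,0],"turn":0}]}}

```text
clock: 25.95
eef_pos: [572.2, -119.2, 213.4]
tcp_rot: [3.14, -0.0, 1.433]
contact_force: [0.4, 0.9, -0.3]
opening: 0.699
grasp_force: 0.0
```

```bash
python3 st.py s14
```

```text
bearing -3.080493408339201 r 77.9366619401033 tang -0.3363893038570807 rad -0.9082974625598607 tz 0.03854513615428553
s14 3 handle bearing 0.48935992 head 0.4901803779633028 fold -0.0008204627068025827
```

{"method": "step_arm", "body": {"motion": [{"claw":60,"delta_pos":[0,0,25],"turn":0},{"claw":60,"delta_pos":[0,0,25],"turn":0},{"claw":60,"delta_pos":[0,0,25],"turn":0},{"claw":60,"delta_pos":[0,0,20],"turn":0},{"claw":60,"delta_pos":[0,0,12],"turn":0},{"claw":60,"delta_pos":[0,0,6],"turn":0},{"claw":60,"delta_pos":[0,0,0],"turn":0}]}}

```text
clock: 26.58
eef_pos: [571.6, -118.5, 98.7]
tcp_rot: [-3.14, -0.0, 1.435]
contact_force: [-0.3, -0.1, -0.2]
opening: 0.701
grasp_force: 0.0
```

{"method": "step_arm", "body": {"motion": [{"claw":15,"delta_pos":[0,0,0],"turn":0},{"claw":15,"delta_pos":[0,0,0],"turn":0},{"claw":15,"delta_pos":[0,0,0],"turn":0},{"claw":15,"delta_pos":[0,0,0],"turn":0},{"claw":15,"delta_pos":[0,0,0],"turn":0},{"claw":15,"delta_pos":[0,0,0],"turn":0},{"claw":15,"delta_pos":[0,0,0],"turn":0},{"claw":15,"delta_pos":[0,0,0],"turn":0}], "force": 40}}

```text
clock: 27.25
eef_pos: [572.7, -119.4, 100.9]
tcp_rot: [3.139, -0.0, 1.434]
contact_force: [-0.4, 1.6, 5.9]
opening: 0.246
grasp_force: 39.4
```

{"method": "step_arm", "body": {"motion": [{"claw":15,"delta_pos":[0,0,-4],"turn":0},{"claw":15,"delta_pos":[0,0,-6],"turn":0},{"claw":15,"delta_pos":[0,0,-8],"turn":0},{"claw":15,"delta_pos":[0,0,-8],"turn":0},{"claw":15,"delta_pos":[0,0,-8],"turn":0},{"claw":15,"delta_pos":[0,0,-10],"turn":0},{"claw":15,"delta_pos":[0,0,-10],"turn":0},{"claw":15,"delta_pos":[0,0,0],"turn":0}]}}

```text
clock: 27.92
eef_pos: [573.1, -119.6, 156.3]
tcp_rot: [3.138, 0.0, 1.434]
contact_force: [0.2, 0.5, -0.6]
opening: 0.246
grasp_force: 39.1
```

{"method": "step_arm", "body": {"motion": [{"claw":15,"delta_pos":[-28.1,-8.8,-1],"turn":0},{"claw":15,"delta_pos":[-28.1,-8.8,-1],"turn":0},{"claw":15,"delta_pos":[-28.1,-8.8,0],"turn":0},{"claw":15,"delta_pos":[-28.1,-8.8,0],"turn":0},{"claw":15,"delta_pos":[-28.1,-8.8,0],"turn":0},{"claw":15,"delta_pos":[-28.1,-8.8,0],"turn":0},{"claw":15,"delta_pos":[-28.1,-8.8,0],"turn":0},{"claw":15,"delta_pos":[-28.1,-8.8,0],"turn":0}]}}

```text
clock: 28.58
eef_pos: [470.5, -333.6, 155.8]
tcp_rot: [3.142, 0.0, 1.434]
contact_force: [0.6, 0.1, -0.9]
opening: 0.242
grasp_force: 39.2
```

{"method": "step_arm", "body": {"motion": [{"claw":15,"delta_pos":[0,0,0],"turn":0},{"claw":15,"delta_pos":[0,0,0],"turn":0},{"claw":15,"delta_pos":[0,0,0],"turn":0}]}}

```text
clock: 28.83
eef_pos: [471.3, -332.1, 155.6]
tcp_rot: [-3.141, -0.0, 1.433]
contact_force: [0.5, 0.3, -0.8]
opening: 0.242
grasp_force: 39.2
```

```bash
python3 - <<'E'
from rig import *
from h import *
np.set_printoptions(precision=2,suppress=True)
s=sense();print(s["eef_pos"])
f=grab_frame("side");pickle.dump(f,open("side15.pkl","wb"))
# block hole on side view: dark centroid (side1 was unobstructed) and block hole by top1
t=load("top1");g1=load("side1")
def cen(f,p,r):
    g=cv2.cvtColor(f["img"],cv2.COLOR_RGB2GRAY).astype(float);x,y=np.round(p).astype(int)
    w=g[y-r:y+r+1,x-r:x+r+1];m=np.clip(np.median(w)-12-w,0,None);Y,X=np.mgrid[y-r:y+r+1,x-r:x+r+1]
    return np.array([(m*X).sum(),(m*Y).sum()])/m.sum()
H=[470.6,-332,50]
print("top1 hole",plane(t,cen(t,proj(t,H),3),49))
# shank in current side view
p=proj(f,[470.8,-332.2,50]);q=proj(f,[470.8,-332.2,96]);print(p,q)
im=f["img"].astype(int);sat=im.max(2)-im.min(2)
x0=int(p[0])-16
for row in range(int(q[1])-18,int(p[1])+6,1):
    r=im[row,x0:x0+32];g=sat[row,x0:x0+32]<32;print(row,x0,''.join('.' if not k else '%d'%min(9,v//25) for k,v in zip(g,r.max(1))))
E
```

```text
[ 471.27 -332.05  155.57]
top1 hole [ 470.27 -332.19   49.  ]
[315.55 333.48] [316.1 317.9]
299 299 ........22344322.2222....234....
300 299 .........2344322.2...22.2234....
301 299 ...........4432.222.22..........
302 299 ...........4432.2222...3........
303 299 ...........4432...2..223........
304 299 .............4322.22.23.........
305 299 .............4443222344.........
306 299 ..............444544444.........
307 299 ...............444444...........
308 299 ................4444............
309 299 ................4444............
310 299 ................444.............
311 299 ................444.............
312 299 ................444.............
313 299 ................444.............
314 299 ................444.............
315 299 ................444.............
316 299 ................444.............
317 299 ................444.............
318 299 ................................
319 299 ................................
320 299 ................................
321 299 ................................
322 299 ................................
323 299 ................................
324 299 ................................
325 299 ................................
326 299 ................................
327 299 ................................
328 299 ................................
329 299 ................................
330 299 ................................
331 299 ................................
332 299 ................................
333 299 ................................
334 299 ................................
335 299 ................................
336 299 ................................
337 299 ................................
338 299 ................................
```

The shank tip projects at (316,318), as predicted over the hole. Inserting.

{"method": "step_arm", "body": {"motion": [{"claw":15,"delta_pos":[0,0,10],"turn":0},{"claw":15,"delta_pos":[0,0,12],"turn":0},{"claw":15,"delta_pos":[0,0,10],"turn":0},{"claw":15,"delta_pos":[0,0,6],"turn":0},{"claw":15,"delta_pos":[0,0,3],"turn":0},{"claw":15,"delta_pos":[0,0,3],"turn":0},{"claw":15,"delta_pos":[0,0,2],"turn":0},{"claw":15,"delta_pos":[0,0,1],"turn":0}]}}

```text
clock: 29.55
eef_pos: [471.4, -332.4, 108.5]
tcp_rot: [3.142, 0.0, 1.434]
contact_force: [-0.6, -0.1, -0.8]
opening: 0.243
grasp_force: 39.2
```

{"method": "step_arm", "body": {"motion": [{"claw":15,"delta_pos":[0,0,1],"turn":0},{"claw":15,"delta_pos":[0,0,2],"turn":0},{"claw":15,"delta_pos":[0,0,2],"turn":0},{"claw":15,"delta_pos":[0,0,1],"turn":0},{"claw":15,"delta_pos":[0,0,0],"turn":0}]}}

```text
clock: 29.97
eef_pos: [471.2, -332.4, 102.5]
tcp_rot: [-3.141, -0.0, 1.434]
contact_force: [-0.2, -0.5, -2.2]
opening: 0.242
grasp_force: 39.2
```

{"method": "step_arm", "body": {"motion": [{"claw":15,"delta_pos":[0,0,4],"turn":0},{"claw":15,"delta_pos":[0,0,5],"turn":0},{"claw":15,"delta_pos":[0,0,5],"turn":0},{"claw":15,"delta_pos":[0,0,5],"turn":0},{"claw":15,"delta_pos":[0,0,5],"turn":0},{"claw":15,"delta_pos":[0,0,3],"turn":0},{"claw":15,"delta_pos":[0,0,1],"turn":0},{"claw":15,"delta_pos":[0,0,0],"turn":0}]}}

```text
clock: 30.63
eef_pos: [471.2, -332.3, 74.2]
tcp_rot: [-3.141, -0.0, 1.434]
contact_force: [0.5, 0.7, -0.7]
opening: 0.242
grasp_force: 39.2
```

{"method": "step_arm", "body": {"motion": [{"claw":15,"delta_pos":[0,0,1],"turn":0},{"claw":15,"delta_pos":[0,0,1],"turn":0},{"claw":15,"delta_pos":[0,0,1],"turn":0},{"claw":15,"delta_pos":[0,0,0],"turn":0}]}}

```text
clock: 30.97
eef_pos: [471.3, -332.4, 71.7]
tcp_rot: [3.142, 0.0, 1.434]
contact_force: [0.6, 0.4, -1.7]
opening: 0.246
grasp_force: 39.2
```

{"method": "step_arm", "body": {"motion": [{"claw":15,"delta_pos":[0,0,1],"turn":0},{"claw":15,"delta_pos":[0,0,1],"turn":0},{"claw":15,"delta_pos":[0,0,1],"turn":0},{"claw":15,"delta_pos":[0,0,0],"turn":0}]}}

```text
clock: 31.3
eef_pos: [471.5, -332.6, 70.8]
tcp_rot: [3.141, 0.0, 1.434]
contact_force: [-6.4, 4.6, 23.4]
opening: 0.242
grasp_force: 41.9
```

Seated, with 23 N at the expected height of 70.8. Release, rise, and check.

{"method": "step_arm", "body": {"motion": [{"claw":15,"delta_pos":[0,0,-1],"turn":0},{"claw":50,"delta_pos":[0,0,0],"turn":0},{"claw":50,"delta_pos":[0,0,0],"turn":0},{"claw":50,"delta_pos":[0,0,0],"turn":0},{"claw":60,"delta_pos":[0,0,-10],"turn":0},{"claw":60,"delta_pos":[0,0,-30],"turn":0},{"claw":60,"delta_pos":[0,0,-40],"turn":0},{"claw":60,"delta_pos":[0,0,-40],"turn":0}]}}

```text
clock: 31.97
eef_pos: [470.6, -331.8, 190.7]
tcp_rot: [-3.139, -0.001, 1.434]
contact_force: [0.4, -0.2, 0.2]
opening: 0.705
grasp_force: 0.0
```

{"method": "step_arm", "body": {"motion": [{"claw":60,"delta_pos":[0,-30,-20],"turn":0},{"claw":60,"delta_pos":[0,-30,-20],"turn":0},{"claw":60,"delta_pos":[0,-20,0],"turn":0},{"claw":60,"delta_pos":[0,0,0],"turn":0},{"claw":60,"delta_pos":[0,0,0],"turn":0}]}}

```text
clock: 32.38
eef_pos: [391.6, -321.5, 230.7]
tcp_rot: [3.14, 0.001, 1.433]
contact_force: [0.1, -0.9, -0.2]
opening: 0.703
grasp_force: 0.0
```

```bash
python3 st.py s16; python3 - <<'E'
from h import *
f=load("s16");g=load("side")
d=lambda F:[(i[0],i[-1]) if len(i:=np.where(F["img"][r,309:324].max(1)<75)[0]) else None for r in range(312,342)]
for F in(g,f):
    m=(F["img"][308:342,308:326].max(2)<75).astype(np.uint8);n,l,st,c=cv2.connectedComponentsWithStats(m);i=1+np.argmax(st[1:,4]);print(st[i],c[i]+[308,308])
a=cv2.absdiff(g["img"],f["img"]).max(2)
print("screwdriver/mug diff", (a[325:355,400:475]>60).sum(),(a[135:180,215:262]>60).sum(),"charger",(a[150:195,297:335]>60).sum())
E
```

```text
bearing -2.556953044498255 r 335.9321169186503 tang -0.595788953157582 rad 0.7048092885464816 tz 0.013190671047365005
s16 17 handle bearing 0.41727003 head 0.4451373045509197 fold -0.027867269999299227
[  3   8  10  19 162] [315.62345679 325.20987654]
[  4   9  10  18 139] [316.23741007 325.82014388]
screwdriver/mug diff 119 307 charger 276
```

The knob is back in its original place to within 0.6 px, the handle is straight, and the arm is clear. Handing in.

```bash
python3 -c "
from rig import *
print(sign_off())"
```

```text
the job is handed in; nothing more can be done
None
```

I locked the carrier with the pin, pulled the wrench clockwise until it gave, eased it back straight and stood the pin home in its block, handing in at 32 s; I pulled twice because my first, sudden release let the wrench spring back about 0.13 rad, the wrench's angle read about 0.13 rad lower after the pin came out (the free carrier may have turned, I did not check), and the loose decoy pin fell over on the table.

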